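# Check the cure of a rubber shell mould with a durometer

## Robot

A 7-joint arm with a two-finger parallel gripper is mounted at the origin on the work surface. World frame = base frame: x ahead of the robot, y to its left, z up, the work surface at z = 0. Lengths are in m, angles in degrees, forces in N, time in s.
With the tool pointing down it reaches from about 0.425 to 0.875 m from the base axis. Payload 4.7 kg.
Tool frame: the origin (TCP) lies between the finger pads, 19 mm behind the fingertips; this is the grasp point; z points along the fingers, y is the line along which they close (so a half turn about z gives the same grasp; the last joint's range is limited). The gripper opens to 87 mm and grips with 3 to 60 N. Pads are 19 mm wide; open, the fingers measure 117 mm over their backs; the gripper's body (75 mm by 190 mm) begins 51 mm behind the grasp point.
Start: joints at [66.125, 18.392, -4.016, 83.108, 1.295, 78.541, -3.26], TCP at [0.271, -0.591, 0.241] pointing down, gripper open.
Joint ranges: [-163.93, 163.93], [-17.29, 119.83], [-79.2, 71.16], [3.27, 140.29], [-89.18, 269.18], [5.43, 117.66], [-154.24, 154.24]. Speed limits (degrees/s): [147.25, 147.25, 180, 180, 180, 180, 180].

## Interface

Orientations are given as [roll, pitch, yaw] about the fixed x, y, z axes, in that order (R = Rz(yaw) Ry(pitch) Rx(roll)).
In Python, from cell import env, read_camera gives the robot as it stands.
- The arm moves only by the shell command python3 -m jog 'ROWS' [FORCE]. ROWS is JSON, a list of rows, each a list of 5 numbers: the opening, from 0 (shut) to 1 (fully open), then the shift along the tool's x, y, z each as a share of 0.02 m, from -1 to 1, then the turn about the tool's z as a share of 45 degrees, from -1 to 1. In form: [[gripper, x, y, z, yaw], ...]. A call has 1 to 12 rows; each row shifts and turns the commanded pose from where the row before left it, along the tool's axes as they then stand; what a row does not reach is not made up. A row lasts 1/12 s, in which the tool goes at most 41.7 mm and 7.16 degrees, less where a joint would pass 70% of its speed; a pose out of reach is approached as far as the arm can. A call with a number of a shift or a turn outside -1 to 1 is refused whole. A call with a gripper value outside its range is refused whole. The fingers move at their own pace and stop on an object; FORCE is the grip in N (left out, the last holds). Time passes only in rows, so rows that do not move let the fingers close. It gives the time, the measured TCP pose, the force, the opening and the grip force at its end, in the units of the state.
- env.get_obs(): the state, without advancing time (a new reading comes with each control period).
- read_camera(name): name is "side" or "top"; returns a dict with "color" (384x512x3 uint8, red, green, blue), "range_z" (384x512 float32, m along the optical axis (not along the pixel's ray), 0 where there is no reading), "mtx" (3x3 intrinsics, pixels), "k1" (the pictures are not rectified: a ray, as slopes to the right and down, at radius r is drawn at 1 + k1 r^2 times it, then the intrinsics apply), "world_from_camera" (4x4, takes a point from camera to world coordinates). Camera axes: x right, y down, z forward; pixel columns grow to the right and rows downward; lengths in m; the calibration is good to about 2 mm. A picture is of the moment at which its call begins.
- env.sign_off(): hands the job in; it is judged then, once.
The state is a dict: "time_s": time; "qpos": joint angles; "joint_velocities": joint speeds; "effort": joint torques, N m; "tool_pos": TCP position; "tool_rot": TCP orientation; "force": force on the tool from outside, world axes, zero at the start; "wrist_torque": the same for the moment, N m; "grip_width": finger opening in m; "grasp_force": force on a finger pad.
Only numpy, scipy, OpenCV 4.12 (cv2) and the standard library are available. Lean on these libraries where they do the work, as an engineer would, in place of code of your own. Each camera call takes 0.05 s, during which the arm holds its last target. There are 200 camera calls.

## Task

Check that the rubber mould has cured: lift the dial hardness gauge (durometer) out of its wooden rest and set its foot down inside the red ring drawn on the open mould, upright and with the dial facing the far side of the bench, away from the robot, where I stand to read it. Press gently, with about one kilogram's weight, just enough that the foot sits flat on the rubber and the needle comes up, and finish while still holding it pressed there: do not let go. Keep the gauge and the gripper off the rest of the mould, and do not disturb the snail, the glue bottle or the swab cup.

Things in the scene. Friction and masses are not known exactly. Their poses are not given: they have to be found in the camera images.
- durometer: Pocket dial durometer, aluminium and steel, 210 to 330 g, 122 mm tall. Origin: centre of the underside of its foot; z runs up its axis to the knob, x points straight out of the dial. At the start it stands upright in its rest, foot down in the bore, shoulder block on the rest's top, origin 10 mm above the bench. Foot: steel disc 18 mm across, 8 mm high; stem 13 mm across above it.
- dial (a point): Centre of the durometer's white dial, 60 mm above the underside of the foot and 12 mm out from the axis. The case behind it is a drum 56 mm across and 26 mm thick (x from -14 to 12 mm), its top 88 mm above the foot's underside; below it is a shoulder block 28 mm (x) by 38 mm (y), from 20 to 40 mm up.
- knob (a point): Centre of the durometer's black round knob, 22 mm across and 30 mm high: on the axis, 107 mm above the underside of the foot. Gripping with the TCP at this height or up to 6 mm above keeps the fingertips clear of the case.
- indenter (a joint): How far the spring-loaded pin (2.5 mm across, under the foot) is pushed in: 0 free, standing 2.5 mm out, to 0.0025 m, level with the foot. Its spring gives 0.5 N at 0, rising 3 N per mm, and drives the dial's red needle (3/4 turn for 2.5 mm). This rubber yields a little under the pin: with the foot flat it reads about 0.0017 at some 6 N; further push is carried by the foot.
- rest: Fixed light-wood block 90 mm (x) by 70 mm (y) by 30 mm high, origin at the centre of its underside, with a round bore 22 mm across and 25 mm deep in the middle of its top, in which the durometer's foot stands 20 mm deep. Draw the durometer straight up by at least 30 mm to clear it.
- mould: Open half of a two-part rubber mould, blue-grey, 130 mm (x) by 180 mm (y) by 50 mm high, fixed to the bench; origin at the centre of its underside. The snail-shaped cavity, four small key sockets and the pouring gate take up the part with y below about 40 mm; the land from y = 45 to 90 mm is flat and hard, its top 50 mm above the bench.
- spot: The marked spot: centre of a hand-drawn red ring, 31 mm across with a line 2 mm wide, on the flat land of the mould; origin on the mould's top face, 50 mm above the bench, axes as the mould's. The durometer's foot (18 mm) goes inside it.
- snail: Bystander, loose: white plaster snail cast with a little house on its back, about 90 mm long and 90 mm high, origin under its middle.
- glue: Bystander, loose: green glue bottle, 38 mm across and 128 mm high, origin under its middle.
- swab_cup: Bystander, loose: white paper cup 66 mm across and 75 mm high with cotton swabs standing up to 125 mm, origin under its middle.
- bench (a point): A point on the bench top in the middle of the work area; its x axis is the world x axis, which runs across the bench from the robot to the far side where the reader stands. The dial must face that way (the durometer's x along world x).
Mind the look-alikes: they are no part of the job. Leave any blue look-alike of the durometer alone.

How it is judged:
By the outcome, as a careful person would: the job done as asked, in the order asked, and still so for the second after the job is handed in, while the arm keeps its last pose, push and grip.
It also fails if it takes over 48 s, if anything falls off the work surface, if the arm or the gripper's body presses on something with over 40 N, if the wrist force passes 120 N, or if a joint passes its speed limit or range.

## Working session

There is one attempt and no reset: what is moved stays moved. The work goes in short steps, Python scripts to look and compute and a shell command to move; the robot and the scene stay as the last step left them, time stands still between calls to the robot, and variables do not carry over. Pictures are saved under pics/ and viewed, at most 10 in all, crops included, and the job is handed in when it is done.

```bash
ls; mkdir -p pics; cat > h.py <<'E'
import numpy as np, cv2
from cell import env, read_camera
def cloud(c):
    h,w=c["range_z"].shape
    u,v=np.meshgrid(np.arange(w),np.arange(h))
    s=rays(c,np.stack([u,v],-1).reshape(-1,2).astype(float)).reshape(h,w,3)
    P=s*c["range_z"][...,None]
    T=c["world_from_camera"]
    return P@T[:3,:3].T+T[:3,3]
def rays(c,px):
    K=c["mtx"]; d=np.array([c["k1"],0,0,0,0],float)
    q=cv2.undistortPoints(np.asarray(px,float).reshape(-1,1,2),K,d)[:,0]
    return np.c_[q,np.ones(len(q))]
def onplane(c,px,z):
    T=c["world_from_camera"]; r=rays(c,px)@T[:3,:3].T; o=T[:3,3]
    return o+r*((z-o[2])/r[:,2])[:,None]
E
python3 - <<'E'
from h import *
for n in ("side","top"):
    c=read_camera(n); cv2.imwrite(f"pics/{n}0.png",cv2.resize(c["color"][...,::-1],None,fx=1.5,fy=1.5)); print(n,c["mtx"],c["k1"],c["world_from_camera"].round(3))
    np.save(f"pics/{n}0.npy",c,allow_pickle=True)
o=env.get_obs();print({k:np.round(o[k],3) for k in o})
E
```

```text
pics
side [[375.19839989   0.         254.18366306]
 [  0.         375.19839989 191.47606415]
 [  0.           0.           1.        ]] -0.08726791429948288 [[ 0.767 -0.399  0.503  0.165]
 [-0.642 -0.48   0.598 -0.434]
 [ 0.003 -0.781 -0.624  0.592]
 [ 0.     0.     0.     1.   ]]
top [[483.54402867   0.         250.74676108]
 [  0.         483.54402867 185.16711613]
 [  0.           0.           1.        ]] -0.052677864119645056 [[ 0.032 -0.976  0.215  0.353]
 [-0.999 -0.032  0.003  0.037]
 [ 0.003 -0.215 -0.977  1.077]
 [ 0.     0.     0.     1.   ]]
{'time_s': np.float64(0.1), 'qpos': array([66.125, 18.433, -4.016, 83.169,  1.296, 78.541, -3.261]), 'joint_velocities': array([ 0.005, -0.145, -0.017, -0.173, -0.003, -0.008, -0.095]), 'effort': array([ 0.0000e+00, -4.9257e+01, -4.0500e-01, -3.1340e+01, -6.4000e-02,
        3.9000e-02,  0.0000e+00]), 'tool_pos': array([ 0.271, -0.59 ,  0.24 ]), 'tool_rot': array([-1.79903e+02,  6.00000e-03,  2.46840e+01]), 'force': array([ 0.053, -0.657, -0.072]), 'wrist_torque': array([-0.02 ,  0.063, -0.016]), 'grasp_force': np.float64(0.0), 'grip_width': np.float64(0.087)}
```

View pics/top0.png

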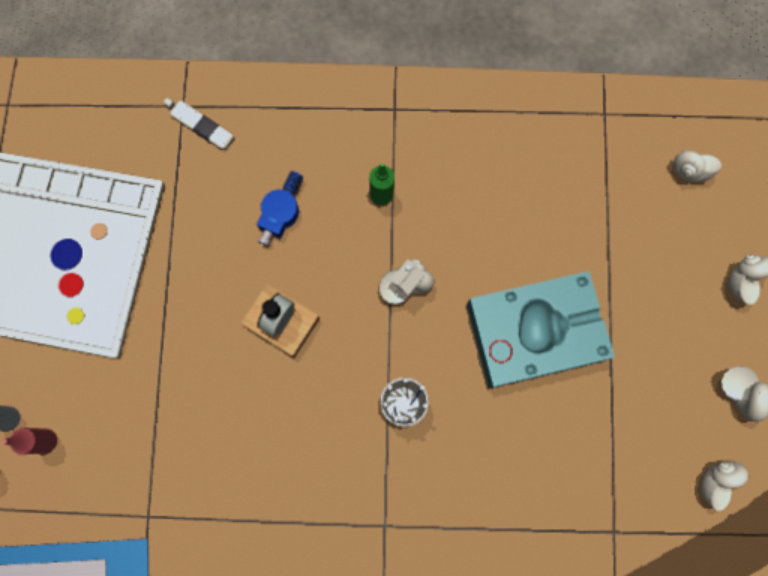

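View pics/side0.png

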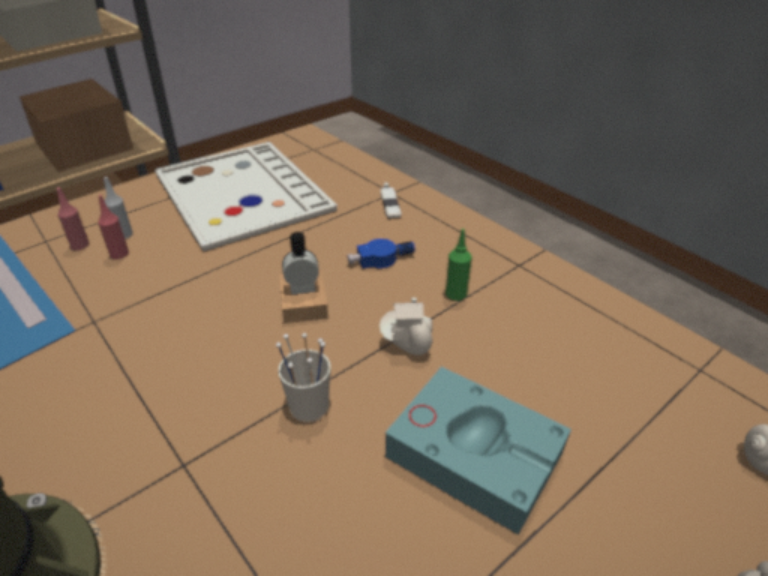

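Top view: the durometer (black knob about (271,310), grey case) stands in the light-wood rest at (281,320). The lying blue one (278,210) is the look-alike. The red ring is at (501,351) on the mould. The snail is at (405,283), the glue at (381,186) and the cup at (404,402).

```bash
python3 - <<'E'
from h import *
c=np.load("pics/top0.npy",allow_pickle=True).item(); s=np.load("pics/side0.npy",allow_pickle=True).item()
for n,c in (("top",c),("side",s)):
    P=cloud(c); col=c["color"].astype(int); hsv=cv2.cvtColor(c["color"],cv2.COLOR_RGB2HSV)
    u,v=np.meshgrid(np.arange(512),np.arange(384))
    roi=lambda a,b,d,e:(u>a/1.5)&(u<b/1.5)&(v>d/1.5)&(v<e/1.5)
    T=(n=="top")
    r=roi(230,330,275,365) if T else roi(270,340,225,330)
    kn=r&(col.max(2)<60)
    print(n,"knob px",u[kn].mean(),v[kn].mean(),kn.sum(),"cloud med",np.median(P[kn],0),P[kn].min(0),P[kn].max(0))
    # rest top
    w=r&(abs(P[...,2]-.030)<.005)&(hsv[...,1]>60)
    q=P[w][:,:2]; rc=cv2.minAreaRect(q.astype(np.float32)*1000); print(" rest",rc, w.sum())
    # case
    g=r&(P[...,2]>.065)&(P[...,2]<.1)&(hsv[...,1]<70)&(col.max(2)>60)
    rc=cv2.minAreaRect(P[g][:,:2].astype(np.float32)*1000) ; print(" case",rc,P[g].mean(0))
    # ring
    r2=roi(465,620,265,395) if T else roi(380,580,365,525)
    red=r2&(col[...,0]>col[...,1]+30)&(col[...,0]>col[...,2]+30)
    red&=roi(480,525,330,375) if T else roi(400,450,395,435)
    pts=np.c_[u[red],v[red]]
    X=onplane(c,pts,.05); 
    A=np.c_[2*X[:,:2],np.ones(len(X))]; sol=np.linalg.lstsq(A,(X[:,:2]**2).sum(1),rcond=None)[0]
    print(" ring",sol[:2],"diam",2*np.sqrt(sol[2]+(sol[:2]**2).sum()),"z",np.median(P[red][:,2]),len(X))
    m=r2&(abs(P[...,2]-.05)<.006); rc=cv2.minAreaRect(P[m][:,:2].astype(np.float32)*1000); print(" mould",rc)
    x0,x1,y0,y1=(150,225,175,245) if T else (175,240,145,220)
    f=8 if T else 7
    im=cv2.resize(c["color"][y0:y1,x0:x1,::-1],None,fx=f,fy=f,interpolation=cv2.INTER_CUBIC)[:560]
    cv2.imwrite(f"pics/crop_{n}.png",im)
a,b=cv2.imread("pics/crop_top.png")[:,:330+100],cv2.imread("pics/crop_side.png")
a=cv2.resize(a,None,fx=.8,fy=.8); b=cv2.resize(b,None,fx=.85,fy=.85)
H=max(a.shape[0],b.shape[0]); o=np.zeros((H,a.shape[1]+b.shape[1],3),np.uint8); o[:a.shape[0],:a.shape[1]]=a;o[:b.shape[0],a.shape[1]:]=b
cv2.imwrite("pics/crop.png",o);print(o.shape)
E
```

```text
top knob px 183.8932584269663 208.57303370786516 178 cloud med [0.51437797 0.17521454 0.1246437 ] [0.35341746 0.03696932 0.04325631] [0.53603246 0.18998538 1.0774776 ]
 rest ((517.1595458984375, 181.08290100097656), (91.04460906982422, 70.35060119628906), 60.3432502746582) 817
 case ((517.1121215820312, 179.74362182617188), (26.54708480834961, 54.56755828857422), 61.1043815612793) [0.51365479 0.17878393 0.08876834]
 ring [ 0.4760316  -0.13652216] diam 0.03354422484562908 z 0.05031571268451762 54
 mould ((514.98291015625, -199.2305450439453), (128.87960815429688, 182.98301696777344), 14.859230995178223)
side knob px 198.14655172413794 162.43965517241378 116 cloud med [0.5137152  0.17661168 0.12164897] [ 0.16460197 -0.43409373  0.09799059] [0.52542233 0.19106203 0.59221606]
 rest ((518.4368896484375, 182.72518920898438), (91.45179748535156, 70.17276000976562), 60.087825775146484) 461
 case ((517.0936279296875, 182.11764526367188), (30.794830322265625, 53.991825103759766), 63.32175064086914) [0.51336859 0.17623418 0.08339758]
 ring [ 0.48136005 -0.12566768] diam 0.04100209355273249 z 0.04889820987962412 97
 mould ((516.197021484375, -195.65802001953125), (133.00628662109375, 180.58192443847656), 15.116558074951172)
(448, 731, 3)
```

View pics/crop.png

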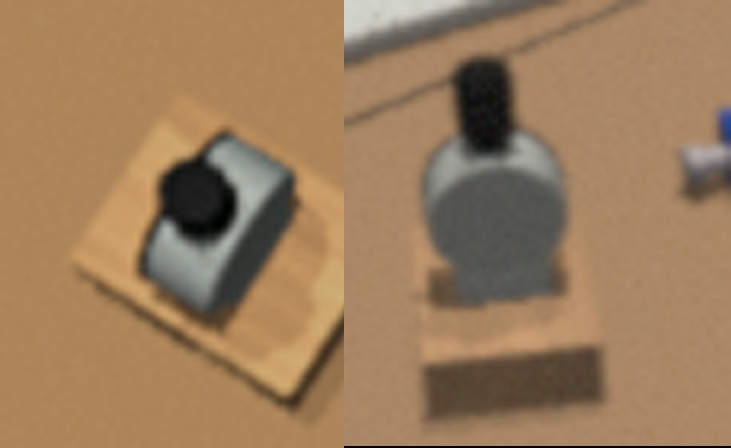

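The side crop shows a plain grey disc, which is the gauge's back since the dial is white. So the dial faces about +60° yaw, away from that camera, matching the rest's x axis at 60°. Candidates: grey gauge in the rest (top view, px 275,313) and blue gauge lying down (278,210). The grey one fits, because it stands in the rest. Axis at (0.5175, 0.1815). First I turn the tool to yaw 90.

```bash
python3 -m jog '[[1,0,0,0,-0.145],[1,0,0,0,-0.145],[1,0,0,0,-0.145],[1,0,0,0,-0.145],[1,0,0,0,-0.145],[1,0,0,0,-0.145],[1,0,0,0,-0.145],[1,0,0,0,-0.145],[1,0,0,0,-0.145],[1,0,0,0,-0.145],[1,0,0,0,0],[1,0,0,0,0]]' 60
python3 - <<'E'
from h import *
c=np.load("pics/side0.npy",allow_pickle=True).item(); P=cloud(c); hsv=cv2.cvtColor(c["color"],cv2.COLOR_RGB2HSV)
for n in ("top","side"):
    c=np.load(f"pics/{n}0.npy",allow_pickle=True).item(); P=cloud(c); col=c["color"].astype(int)
    L=np.array([.4760,-.1365])
    m=(np.hypot(P[...,0]-L[0],P[...,1]-L[1])<.026)&(abs(P[...,2]-.05)<.006)
    sc=col[...,0]-col[...,1]; red=m&(sc>sc[m].mean()+.8*sc[m].std())
    v,u=np.nonzero(red); (e,ax,an)=cv2.fitEllipse(onplane(c,np.c_[u,v],.05)[:,:2].astype(np.float32)*1000)
    print(n,len(u),e,ax)
E
```

```text
time_s: 1.1
tool_pos: [0.2712, -0.5905, 0.2408]
tool_rot: [-180.0, -0.0, 89.7]
force: [-0.0, -0.3, -0.6]
grip_width: 0.0868
grasp_force: 0.0
top 77 (479.4631652832031, -139.11068725585938) (31.026853561401367, 31.375202178955078)
side 105 (480.2336120605469, -135.281005859375) (31.21019172668457, 31.72109603881836)
```

```bash
for i in 1; do
python3 -m jog '[[1,0.965,0.308,0,0],[1,0.965,0.308,0,0],[1,0.965,0.308,0,0],[1,0.965,0.308,0,0],[1,0.965,0.308,0,0],[1,0.965,0.308,0,0],[1,0.965,0.308,0,0],[1,0.965,0.308,0,0],[1,0.965,0.308,0,0],[1,0.965,0.308,0,0],[1,0.965,0.308,0,0],[1,0.965,0.308,0,0]]'
python3 -m jog '[[1,0.965,0.308,0,0],[1,0.965,0.308,0,0],[1,0.965,0.308,0,0],[1,0.965,0.308,0,0],[1,0.965,0.308,0,0],[1,0.965,0.308,0,0],[1,0.965,0.308,0,0],[1,0.965,0.308,0,0],[1,0.965,0.308,0,0],[1,0.965,0.308,0,0],[1,0.965,0.308,0,0],[1,0.965,0.308,0,0]]'
python3 -m jog '[[1,0.965,0.308,0,0],[1,0.965,0.308,0,0],[1,0.965,0.308,0,0],[1,0.965,0.308,0,0],[1,0.965,0.308,0,0],[1,0.965,0.308,0,0],[1,0.965,0.308,0,0],[1,0.965,0.308,0,0],[1,0.965,0.308,0,0],[1,0.965,0.308,0,0],[1,0.965,0.308,0,0],[1,0.965,0.308,0,0]]'
python3 -m jog '[[1,0.965,0.308,0,0],[1,0.965,0.308,0,0],[1,0.965,0.308,0,0],[1,0.965,0.308,0,0],[1,0,0,0,0],[1,0,0,0,0],[1,0,0,0,0]]'; done
```

```text
time_s: 2.1
tool_pos: [0.3458, -0.358, 0.2412]
tool_rot: [180.0, 0.0, 89.7]
force: [0.9, -0.5, -0.4]
grip_width: 0.0866
grasp_force: 0.0
time_s: 3.1
tool_pos: [0.4199, -0.1265, 0.2413]
tool_rot: [180.0, 0.0, 89.7]
force: [-0.4, -0.7, 0.3]
grip_width: 0.0873
grasp_force: 0.0
time_s: 4.1
tool_pos: [0.4941, 0.1048, 0.2413]
tool_rot: [180.0, 0.0, 89.7]
force: [-0.6, 0.4, -0.1]
grip_width: 0.0872
grasp_force: 0.0
time_s: 4.68
tool_pos: [0.5185, 0.1803, 0.2409]
tool_rot: [-180.0, 0.1, 89.8]
force: [0.4, -0.4, -0.7]
grip_width: 0.0872
grasp_force: 0.0
```

```bash
python3 -m jog '[[1,0.06,-0.05,0,0],[1,0,0,1,0],[1,0,0,1,0],[1,0,0,1,0],[1,0,0,1,0],[1,0,0,1,0],[1,0,0,0.5,0],[1,0,0,0.5,0],[1,0,0,0,0],[1,0,0,0,0]]' 10
python3 - <<'E'
from h import *
a=[]
for n,(x0,y0) in (("side",(140,80)),("top",(120,150))):
    c=read_camera(n); a.append(cv2.resize(c["color"][y0:y0+130,x0:x0+130,::-1],None,fx=3,fy=3,interpolation=cv2.INTER_CUBIC))
cv2.imwrite("pics/grasp.png",np.hstack(a)); print(env.get_obs()["tool_pos"])
E
```

```text
time_s: 5.52
tool_pos: [0.5179, 0.182, 0.1216]
tool_rot: [180.0, 0.0, 89.9]
force: [0.7, -0.7, 0.6]
grip_width: 0.0872
grasp_force: 0.0
[0.51848675 0.18249501 0.12236047]
```

View pics/grasp.png

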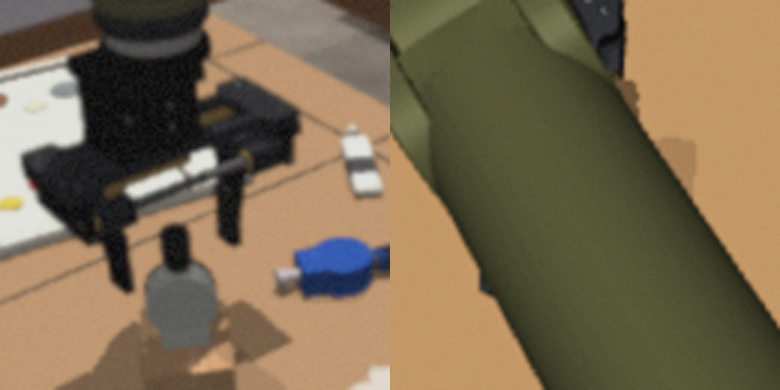

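The knob (175,245) stands midway between the fingertips at (120,288) and (230,240). I close gently, then firmly.

```bash
python3 -m jog '[[0,0,0,0,0],[0,0,0,0,0],[0,0,0,0,0],[0,0,0,0,0],[0,0,0,0,0],[0,0,0,0,0],[0,0,0,0,0],[0,0,0,0,0],[0,0,0,0,0],[0,0,0,0,0],[0,0,0,0,0],[0,0,0,0,0]]' 10
python3 -m jog '[[0,0,0,0,0],[0,0,0,0,0],[0,0,0,0,0],[0,0,0,0,0],[0,0,0,0,0],[0,0,0,0,0]]' 60
```

```text
time_s: 6.62
tool_pos: [0.5179, 0.1822, 0.1212]
tool_rot: [180.0, 0.0, 89.9]
force: [1.2, -0.1, 0.3]
grip_width: 0.0218
grasp_force: 10.0
time_s: 7.12
tool_pos: [0.5178, 0.1822, 0.1212]
tool_rot: [180.0, 0.0, 89.9]
force: [1.5, -0.2, -1.3]
grip_width: 0.0208
grasp_force: 60.0
```

```bash
python3 -m jog '[[0,0,0,-0.3,0],[0,0,0,-0.4,0],[0,0,0,-0.5,0],[0,0,0,-0.5,0],[0,0,0,-0.5,0],[0,0,0,-0.8,0],[0,0,0,-0.8,0],[0,0,0,-0.8,0],[0,0,0,-0.8,0],[0,0,0,-0.8,0],[0,0,0,-0.8,0],[0,0,0,-0.5,0]]'
python3 - <<'E'
from h import *
a=[]
for n,(x0,y0) in (("side",(140,50)),("top",(120,150))):
    c=read_camera(n); a.append(cv2.resize(c["color"][y0:y0+130,x0:x0+130,::-1],None,fx=3,fy=3,interpolation=cv2.INTER_CUBIC))
cv2.imwrite("pics/lift.png",np.hstack(a)); print(env.get_obs()["tool_pos"])
E
```

```text
time_s: 8.12
tool_pos: [0.5182, 0.1828, 0.2739]
tool_rot: [179.8, -0.0, 89.9]
force: [-0.3, 0.3, -3.7]
grip_width: 0.0202
grasp_force: 60.0
[0.51862193 0.18297088 0.27356833]
```

View pics/lift.png

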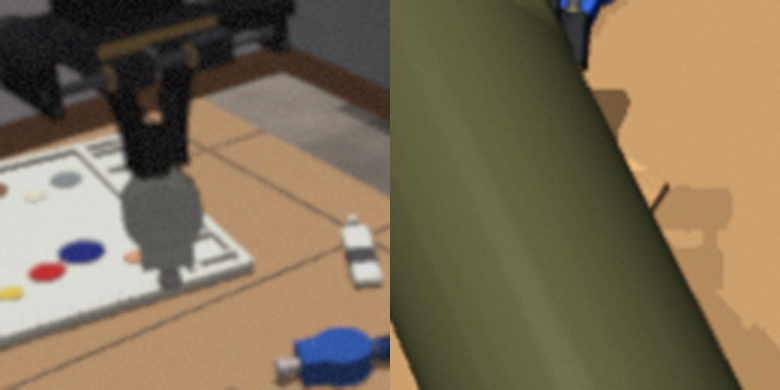

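Gauge is hanging upright at (165,210), clear of the rest. Next: carry, then turn.

```bash
python3 -m jog '[[0,-0.5,-0.06,0,0],[0,-0.9,-0.11,0,0],[0,-0.9,-0.11,0,0],[0,-0.9,-0.11,0,0],[0,-0.9,-0.11,0,0],[0,-0.9,-0.11,0,0],[0,-0.9,-0.11,0,0],[0,-0.9,-0.11,0,0],[0,-0.9,-0.11,0,0],[0,-0.9,-0.11,0,0],[0,-0.9,-0.11,0,0],[0,-0.9,-0.11,0,0]]'
python3 -m jog '[[0,-0.9,-0.11,0,0],[0,-0.9,-0.11,0,0],[0,-0.9,-0.11,0,0],[0,-0.9,-0.11,0,0],[0,-0.9,-0.11,0,0],[0,-0.7,-0.1,0,0],[0,-0.4,-0.05,0,0],[0,0,0,0,0]]'
python3 -m jog '[[0,0,0,0,0.13],[0,0,0,0,0.135],[0,0,0,0,0.135],[0,0,0,0,0.135],[0,0,0,0,0.135],[0,0,0,0,0.135],[0,0,0,0,0.135],[0,0,0,0,0.135],[0,0,0,0,0.135],[0,0,0,0,0.135],[0,0,0,0,0],[0,0,0,0,0]]'
```

```text
time_s: 9.22
tool_pos: [0.4912, -0.0265, 0.2703]
tool_rot: [-179.9, 0.0, 89.9]
force: [1.1, -0.0, -2.3]
grip_width: 0.0209
grasp_force: 60.0
time_s: 9.88
tool_pos: [0.4771, -0.1397, 0.2703]
tool_rot: [-179.9, -0.0, 89.7]
force: [-0.4, -1.2, -2.9]
grip_width: 0.0209
grasp_force: 60.0
time_s: 10.88
tool_pos: [0.478, -0.1364, 0.271]
tool_rot: [-180.0, 0.0, 29.7]
force: [0.6, 0.0, -3.3]
grip_width: 0.0207
grasp_force: 60.0
```

```bash
cat > m.py <<'E'
from h import *
import sys
z=env.get_obs()["tool_pos"]; print("tcp",z.round(4),np.round(env.get_obs()["tool_rot"],2))
for n in ("side","top"):
    c=read_camera(n); P=cloud(c); col=c["color"].astype(int); u,v=np.meshgrid(np.arange(512),np.arange(384))
    f=z[2]-.111
    near=(np.hypot(P[...,0]-z[0],P[...,1]-z[1])<.045)&(c["range_z"]>0)
    b=near&(P[...,2]>f+.045)&(P[...,2]<f+.083)&(col.min(2)>40)
    if b.sum()>30:
        q=P[b].mean(0); back=b&(P[...,0]<np.median(P[b][:,0])+.004)
        X=P[back]; X=X[np.abs(X[:,0]-np.median(X[:,0]))<.006]
        A=np.c_[X[:,1],X[:,2],np.ones(len(X))]
        s=np.linalg.lstsq(A,X[:,0],rcond=None)[0]
        print(n,"back plane dx/dy,dx/dz deg",np.degrees(np.arctan(s[:2])),"x at tcp y",s[0]*z[1]+s[1]*(f+.06)+s[2],"y range",P[b][:,1].min(),P[b][:,1].max(),len(X))
    ft=near&(P[...,2]>f-.003)&(P[...,2]<f+.015)
    if ft.sum(): print("  foot",ft.sum(),P[ft].mean(0),P[ft].min(0),P[ft].max(0))
    if n=="side":
        cv2.imwrite(f"pics/{sys.argv[1]}.png",cv2.resize(c["color"][150:350,200:420,::-1],None,fx=3,fy=3,interpolation=cv2.INTER_CUBIC))
E
python3 m.py carry
```

```text
tcp [ 0.478  -0.1364  0.271 ] [-1.7997e+02  1.0000e-02  2.9670e+01]
side back plane dx/dy,dx/dz deg [-1.97192141  0.57613176] x at tcp y 0.4655439756075665 y range -0.16388088024478847 -0.10922848225156029 501
  foot 49 [ 0.47378049 -0.13805884  0.16463905] [ 0.47054079 -0.14422757  0.15797427] [ 0.48298779 -0.12838252  0.17005193]
```

View pics/carry.png

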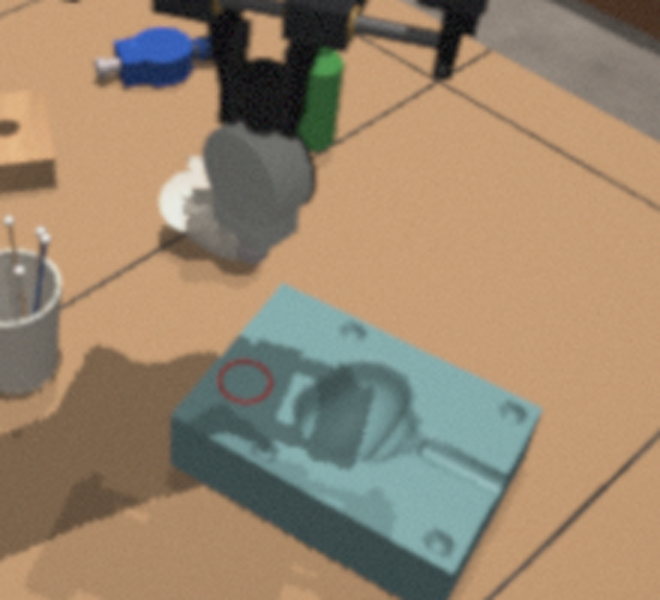

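The dial faces away from the robot with 2° of yaw left to trim. The ring is at (245,381) and clear. I trim and go down to about 6 mm above the rubber.

```bash
python3 -m jog '[[0,0.06,-0.04,0.5,0.044],[0,0,0,0.9,0],[0,0,0,0.9,0],[0,0,0,0.9,0],[0,0,0,0.9,0],[0,0,0,0.5,0],[0,0,0,0.3,0],[0,0,0,0.1,0],[0,0,0,0,0],[0,0,0,0,0],[0,0,0,0,0]]'
python3 m.py near
```

```text
time_s: 11.9
tool_pos: [0.4793, -0.1366, 0.1723]
tool_rot: [179.9, -0.1, 27.4]
force: [-0.4, -0.2, -3.3]
grip_width: 0.021
grasp_force: 60.0
tcp [ 0.4793 -0.1366  0.1723] [ 1.7991e+02 -6.0000e-02  2.7440e+01]
side back plane dx/dy,dx/dz deg [-0.38289602  0.46486562] x at tcp y 0.4670546028925975 y range -0.16393876837693433 -0.1073314081733232 370
  foot 23 [ 0.47435194 -0.13848405  0.06450305] [ 0.47152724 -0.14427733  0.06032893] [ 0.48021845 -0.13021682  0.06927021]
```

View pics/near.png

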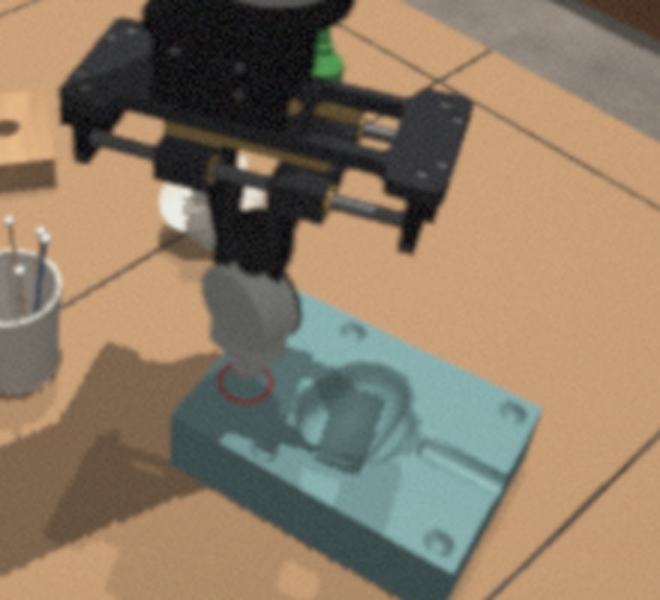

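Foot at (246,370), about 11 mm above the ring centre (245,382), so it should land inside. Yaw is within 0.4°. Now lowering in small steps.

```bash
python3 -m jog '[[0,0,0,0.15,0],[0,0,0,0.15,0],[0,0,0,0.1,0],[0,0,0,0.025,0],[0,0,0,0,0],[0,0,0,0,0],[0,0,0,0,0]]'
python3 -m jog '[[0,0,0,0.04,0],[0,0,0,0.035,0],[0,0,0,0,0],[0,0,0,0,0],[0,0,0,0,0]]'
```

```text
time_s: 12.58
tool_pos: [0.4787, -0.1364, 0.1629]
tool_rot: [180.0, -0.0, 27.4]
force: [-0.5, -0.2, -1.4]
grip_width: 0.0207
grasp_force: 60.0
time_s: 13.0
tool_pos: [0.4788, -0.1364, 0.1615]
tool_rot: [180.0, -0.0, 27.4]
force: [-0.3, 0.3, 2.5]
grip_width: 0.0208
grasp_force: 60.0
```

```bash
python3 -m jog '[[0,0,0,0.02,0],[0,0,0,0,0],[0,0,0,0,0],[0,0,0,0,0]]'
python3 -m jog '[[0,0,0,0.02,0],[0,0,0,0,0],[0,0,0,0,0],[0,0,0,0,0]]'
```

```text
time_s: 13.33
tool_pos: [0.4788, -0.1364, 0.1611]
tool_rot: [180.0, -0.0, 27.4]
force: [0.2, -0.4, 4.1]
grip_width: 0.0206
grasp_force: 60.0
time_s: 13.67
tool_pos: [0.479, -0.1365, 0.1611]
tool_rot: [180.0, -0.0, 27.4]
force: [-1.3, 1.1, 5.7]
grip_width: 0.0209
grasp_force: 60.0
```

```bash
python3 -m jog '[[0,0,0,0.015,0],[0,0,0,0,0],[0,0,0,0,0],[0,0,0,0,0],[0,0,0,0,0]]'; python3 -m jog '[[0,0,0,0,0]]' | grep -E "force|pos"; python3 -m jog '[[0,0,0,0,0]]'| grep -E "force|pos"; python3 -m jog '[[0,0,0,0,0]]'| grep -E "force|pos"
python3 m.py press
```

```text
time_s: 14.08
tool_pos: [0.4792, -0.1364, 0.1611]
tool_rot: [179.9, -0.0, 27.4]
force: [-1.0, 0.0, 6.7]
grip_width: 0.021
grasp_force: 60.0
tool_pos: [0.4792, -0.1364, 0.1611]
force: [-1.5, 0.4, 8.7]
grasp_force: 60.0
tool_pos: [0.4792, -0.1365, 0.1611]
force: [-1.6, 0.6, 8.2]
grasp_force: 60.0
tool_pos: [0.4792, -0.1364, 0.1611]
force: [-1.0, 0.2, 7.4]
grasp_force: 60.0
tcp [ 0.4792 -0.1364  0.1611] [ 1.7994e+02 -4.0000e-02  2.7430e+01]
side back plane dx/dy,dx/dz deg [-0.36052652  1.16206489] x at tcp y 0.46653132037143885 y range -0.16405910149509834 -0.10899649211430101 363
  foot 879 [ 0.47121412 -0.14898056  0.04993994] [ 0.43441423 -0.18085633  0.04710181] [ 0.52402159 -0.11440329  0.05805827]
  foot 57 [ 0.44135177 -0.15006482  0.05026805] [ 0.43569248 -0.17225276  0.04711049] [ 0.45193735 -0.12735295  0.05386142]
```

View pics/press.png

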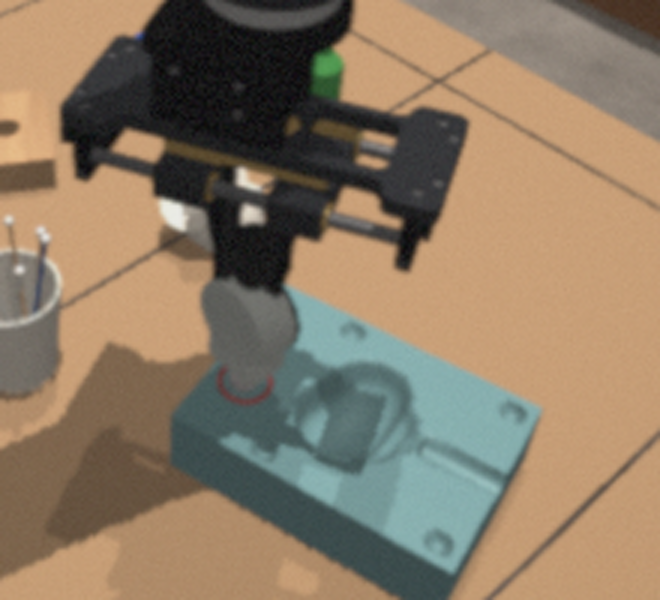

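Foot is on the rubber and the ring is visible around it near (245,385). One enlarged check.

```bash
python3 - <<'E'
from h import *
c=read_camera("side")
cv2.imwrite("pics/z.png",cv2.resize(c["color"][255:295,258:308,::-1],None,fx=12,fy=12,interpolation=cv2.INTER_CUBIC)); print(env.get_obs()["force"],env.get_obs()["time_s"])
E
```

```text
[-2.21949084  0.8705454   7.9986094 ] 14.4833
```

View pics/z.png

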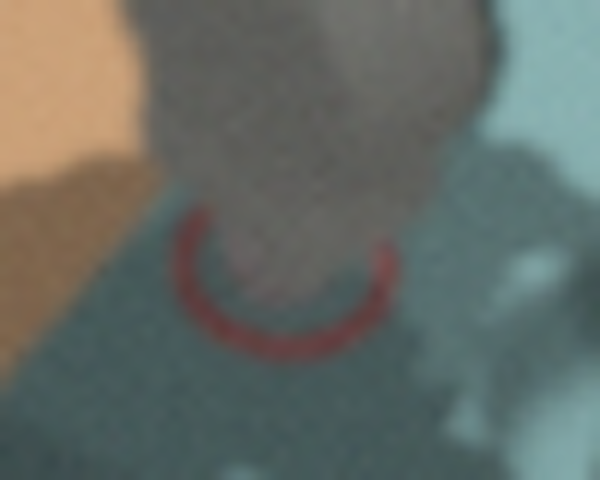

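The foot spans roughly x 232–330 and its front edge is at y≈300. That leaves clear rubber on the visible sides inside the ring, whose outer edge is at x 172–400 and front at y≈355. The push is steady at about 11 N, so I hand it in.

```bash
python3 -c "
from cell import env
print(env.sign_off())"
```

```text
the job is handed in; nothing more can be done
None
```

The durometer is held upright with its foot flat inside the red ring, pressed with about 11 N and the dial facing the far side; I handed the job in still gripping it, but could not see the needle because both cameras are behind the dial.

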